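# Let the red pill out of the lever dispenser

## Task

At the dispensing stand, push the steel tray along its runner by its orange post until it is fully home against the end stop on the side of the red pill. Then press down the blue paddle on that same side so that its gate lifts and the red pill rolls into the tray, and let the paddle come back up so the gate is shut again. Only push and press: do not touch the pills or the gates with the hand, leave the white pill and its paddle alone, and do not disturb the jar, the cup or the brass weight.

Things in the scene. Friction and masses are not known exactly. Their poses are not given: they have to be found in the camera images.
- station: Fixed light wood stand. Origin on the table (z = 0); x points from the paddle side to the tray side, away from the robot, y left; yaw within 0.2 rad. Base board 12 mm thick, x -135..165, y -120..120 mm. Two black open channels at y +60 (left) and -60 mm (right) slope down to +x, from x -50 to an open lip at x 72 mm; walls up to 103 mm high. Pivot block at x -10, y 0, 112 mm high.
- pill_red: Loose red wax-shelled pill, a ball 26 mm across, about 15 g, waiting in one of the two channels (left or right varies) behind its gate, centre 40 mm to +x of the stand's origin and 76 mm above the table. When the gate lifts it rolls down by itself and drops off the lip. Origin: the ball's underside at the start; turns with the ball.
- pill_red_center (a point): Centre of the red pill.
- pill_white: The same kind of pill in white, in the other channel; it must stay there. This origin is the underside as built and turns with the ball.
- pill_white_center (a point): Centre of the white pill.
- paddle_left (a joint): Rocking lever of the left (+y) channel, rad: 0 at rest (gate shut), grows as the paddle is pressed, 0.40 at the lower stop. Spring return: about 2 N at the paddle to start, 6 N at the stop. At 0.40 the paddle's centre is about 37 mm lower and the gate about 28 mm higher. The pill is free from about 0.30 on and needs about half a second to roll out.
- paddle_right (a joint): The same kind of lever for the right (-y) channel, same values.
- paddle_left_pad (a point): Centre of the top of the left blue paddle (44 mm along x, 56 mm along y, 6 mm thick), at x -105, y +55 mm of the stand, 106 mm above the table at rest. Free space below it down to the base board. The lever's pivot axis runs along y at x -10 mm, 100 mm high.
- paddle_right_pad (a point): The same point of the right blue paddle, at x -105, y -55 mm in the stand's frame.
- gate_left (a point): Middle of the lower edge of the left gate: a clear plastic plate (4 mm along x, 26 mm along y, 32 mm high) hanging from an aluminium crossbar on the far end of the left lever, 65 mm ahead of its pivot, at x +55, y +60 mm of the stand; lower edge 68 mm, top 105 mm above the table when shut. Not to be touched by hand.
- gate_right (a point): The same point of the right gate, at y -60 mm.
- tray (a joint): Slide of the steel tray along the stand's y, m: +0.06 fully home at the left end stop (under the left channel's lip), -0.06 at the right one. Starts between -0.025 and +0.025 and stays where it is left; moving it takes about 1.5 N. End stops: blocks at y +-102 mm, x 59 to 131 mm of the stand, 48 mm high.
- tray_floor (a point): Centre of the tray's inner floor, 17 mm above the table, at x +95 mm of the stand. Tray outside 72 mm (x) by 66 mm (y), walls 4 mm thick reaching 41 mm above the table, the far (+x) wall 59 mm.
- tray_handle (a point): Centre of the top of the tray's orange upright post, 18 mm thick, 40 mm to +x of the tray's centre; its top is 103 mm above the table. Its upper 44 mm stands clear above the tray's walls and can be pushed from either side along y.
- jar: Loose amber jar, 56 mm across, 85 mm high; origin under its centre. Leave it alone.
- cup: Loose white handleless cup, 72 mm across, 65 mm high; origin under its centre. Leave it alone.
- weight: Loose brass weight with a knob, 38 mm across, 48 mm high; origin under its centre. Leave it alone.

How it is judged:
By the outcome, as a careful person would: the job done as asked, in the order asked, and still so for the second after the job is handed in, with the robot touching nothing.
It also fails if it takes over 48 s, if anything falls off the work surface, if the arm or the gripper's body presses on something with over 40 N, if the wrist force passes 120 N, or if a joint passes its speed limit or range.

## Robot

A 7-joint arm with a two-finger parallel gripper is mounted at the origin on the work surface. World frame = base frame: x ahead of the robot, y to its left, z up, the work surface at z = 0. Lengths are in m, angles in degrees, forces in N, time in s.
With the tool pointing down it reaches from about 0.4 to 0.85 m from the base axis. Payload 10.4 kg.
Tool frame: the origin (TCP) lies on the centre line of the jaws, within the pads' length; the fingertips stand ctrl.tcp_to_tips ahead of it and the grasp point (between the pads) is the TCP (ctrl.tcp_to_tips is the distance from the TCP to the fingertips, in m); z points along the fingers, y is the direction in which the jaws open and shut (so a half turn about z gives the same grasp; the last joint's range is limited). The gripper opens to 87 mm and grips with 3 to 60 N. Pads are 19 mm wide; open, the fingers measure 117 mm over their backs; the gripper's body (75 mm by 190 mm) begins 51 mm behind the grasp point.
Start: joints at [-73.946, 19.034, -3.707, 83.658, 1.238, 77.344, -5.071], TCP at [0.186, 0.597, 0.242] pointing down, gripper open.
Joint ranges: [-148.97, 148.97], [-28.65, 121.19], [-84.17, 76.75], [9.2, 138.47], [-72.65, 252.65], [3.7, 117.97], [-149.18, 149.18]. Speed limits (degrees/s): [127.2, 127.2, 159.86, 159.86, 180, 180, 180].

## Interface

Orientations are given as a 3x3 rotation matrix whose columns are the frame's x, y, z axes.
In Python, from plant import ctrl, cams, order gives the robot as it stands. The module is installed in compiled form; this text tells all that it offers.
- The arm moves only by the tool carry_out, never from a script. Its arguments are lists of equal length, an entry for each row: "claw": the opening, from -1 (shut) to 1 (fully open); "dp": the shift along the world's x, y, z in units of 750 mm (1.0 is 750 mm), a list of three; "dr": the turn, a rotation vector about the world's x, y, z in units of 60 degrees (1.0 is 60 degrees), a list of three. A call has 1 to 10 rows; each row is the pose to reach, as a shift and turn from the pose measured when the call began; what a row does not reach only later rows make up. A row lasts 1/12 s, in which the tool goes at most 41.7 mm and 7.16 degrees, less where a joint would pass 70% of its speed; a pose out of reach is approached as far as the arm can. A call with a number of a shift or a turn outside -1 to 1 is refused whole. A call with a gripper value outside its range is refused whole. The fingers move at their own pace and stop on an object; the grip force is fixed at half the most. Time passes only in rows, so rows that repeat a pose let the fingers close. It gives the time, the measured TCP pose, the force and the opening at its end, in the units of the state.
- ctrl.read_state(): the state, without advancing time (a new reading comes with each control period).
- cams.camera(name): name is "scene" or "top" or "wrist"; returns a dict with "img" (480x640x3 uint8, red, green, blue), "z_map" (480x640 float32, m along the optical axis (not along the pixel's ray), 0 where there is no reading), "fovy" (degrees; the focal length in pixels is half the picture's height over the tangent of half this angle, whatever the lens; pixels are square), "cx", "cy" (the principal point, pixels), "rvec" (rotation vector, rad) and "tvec" (3), from world to camera coordinates, as OpenCV has them; the wrist camera has in their place "mount" (4x4, takes a point from camera to tool coordinates, whose origin is the TCP and whose axes are the flange's). Camera axes: x right, y down, z forward; pixel columns grow to the right and rows downward; lengths in m; the calibration is good to about 2 mm. A picture is of the moment at which its call begins: read the wrist's pose just before it.
- order.hand_in(): hands the job in, once; it reports no verdict.
The state is a dict: "clock": time; "q": joint angles; "joint_vel": joint speeds; "effort": joint torques, N m; "ee_pos": TCP position; "eef_rot": TCP orientation; "wrist_force": force on the tool from outside, world axes, zero at the start; "torque": the same for the moment, N m; "finger_gap": finger opening in m.
Only numpy, scipy, OpenCV 4.12 (cv2) and the standard library are available. Lean on these libraries where they do the work, as an engineer would, in place of code of your own. Each camera call takes 0.05 s, during which the arm holds its last target. There are 200 camera calls.

## Working session

There is one attempt and no reset: what is moved stays moved. The work goes in short steps, Python scripts to look and compute and a tool call to move; the robot and the scene stay as the last step left them, time stands still between calls to the robot, and variables do not carry over. Pictures are saved under pics/ and viewed, about 8 in all and at most 12, crops included, and the job is handed in when it is done.

Besides the shell and the picture viewer there is one more tool, called after "Request:" in YAML: its name, and indented under it one key for each argument. carry_out: Moves the arm, as the interface text tells. Its arguments: {"type":"object","properties":{"claw":{"type":"array"},"dp":{"type":"array"},"dr":{"type":"array"}},"required":["claw","dp","dr"]}

```bash
mkdir -p pics; cat > h.py <<'E'
import numpy as np,cv2
from plant import ctrl,cams,order
def get(n):
    s=ctrl.read_state(); c=cams.camera(n); h,w=c["z_map"].shape
    f=h/2/np.tan(np.radians(c["fovy"])/2)
    v,u=np.mgrid[:h,:w]; z=c["z_map"]
    P=np.stack([(u-c["cx"])*z/f,(v-c["cy"])*z/f,z],-1)
    if "rvec" in c:
        R=cv2.Rodrigues(np.array(c["rvec"],float))[0]; W=(P-np.ravel(c["tvec"]))@R
    else:
        M=np.array(c["mount"]); W=(P@M[:3,:3].T+M[:3,3])@np.array(s["eef_rot"]).T+s["ee_pos"]
    W[z==0]=np.nan
    return c["img"],W
def save(n,img): cv2.imwrite("pics/"+n,img[:,:,::-1])
E
python3 - <<'E'
from h import *
s=ctrl.read_state(); print({k:np.round(v,3).tolist() for k,v in s.items()}, ctrl.tcp_to_tips)
for n in("top","scene"):
    I,W=get(n); save(n+"1.png",I); np.savez(n+".npz",I=I,W=W)
    hsv=cv2.cvtColor(I,cv2.COLOR_RGB2HSV)
    for nm,lo,hi in(("blue",(100,120,50),(130,255,255)),("orange",(6,170,120),(18,255,255)),("red",(0,170,80),(4,255,255))):
        m=cv2.inRange(hsv,lo,hi); k,l,st,ce=cv2.connectedComponentsWithStats(m)
        for i in range(1,k):
            if st[i,4]>40: p=W[l==i]; print(n,nm,st[i].tolist(),np.nanmedian(p,0).round(3),np.nanmax(p[:,2]).round(3))
E
```

```text
{'clock': 0.0, 'q': [-73.945, 19.072, -3.707, 83.708, 1.238, 77.343, -5.069], 'joint_vel': [-0.051, 0.011, 0.05, -0.017, -0.003, -0.06, -0.033], 'effort': [0.0, -62.327, 0.025, -38.991, -0.061, 0.04, 0.0], 'ee_pos': [0.186, 0.596, 0.241], 'eef_rot': [[-0.955, 0.298, -0.0], [0.298, 0.955, -0.001], [-0.0, -0.001, -1.0]], 'wrist_force': [0.915, -0.108, -0.117], 'torque': [0.029, 0.005, 0.005], 'finger_gap': 0.087} 0.019
top blue [76, 96, 65, 35, 287] [0.801 0.418 0.01 ] 0.016
top blue [252, 277, 36, 30, 811] [0.453 0.097 0.107] 0.113
top blue [316, 289, 36, 30, 823] [ 0.433 -0.013  0.107] 0.113
top orange [189, 206, 28, 25, 106] [0.573 0.209 0.059] 0.065
top red [277, 204, 15, 15, 172] [0.594 0.074 0.086] 0.094
scene blue [0, 71, 10, 14, 44] [-0.075 -1.107 -0.158] -0.152
scene blue [312, 179, 35, 24, 553] [ 0.432 -0.013  0.105] 0.109
scene blue [369, 194, 35, 26, 597] [0.452 0.097 0.105] 0.11
scene blue [529, 427, 82, 53, 330] [0.799 0.415 0.009] 0.012
scene orange [1, 43, 33, 17, 117] [-0.191 -1.127 -0.157] -0.147
scene orange [435, 293, 32, 21, 174] [0.612 0.221 0.058] 0.065
scene orange [314, 309, 9, 30, 197] [0.687 0.013 0.066] 0.104
```

View pics/top1.png

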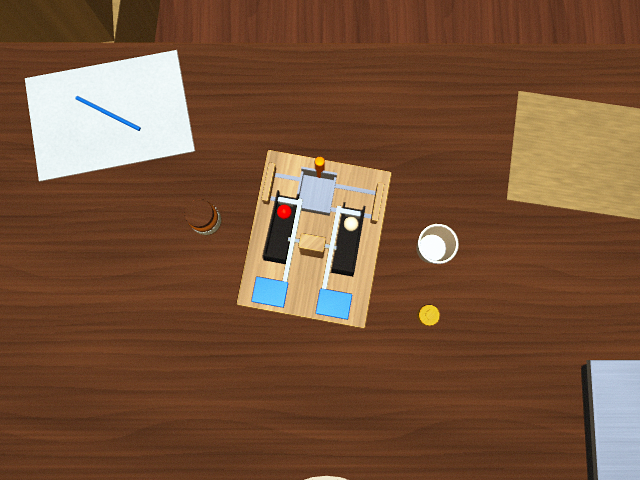

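View pics/scene1.png

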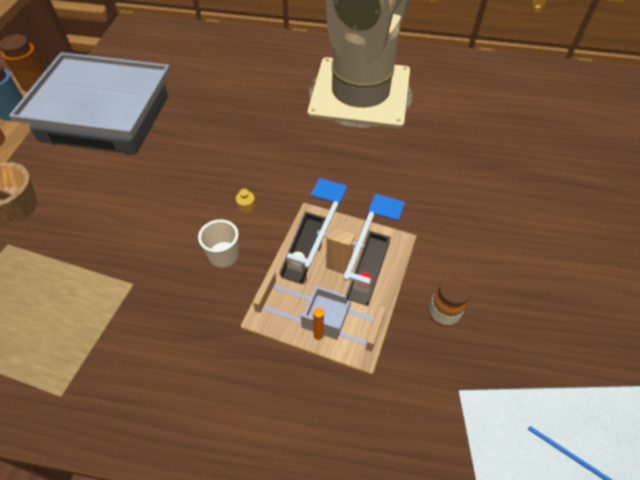

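```bash
python3 - <<'E'
from h import *
a=np.array([.453,.097]);b=np.array([.433,-.013])
d=(a-b)/np.linalg.norm(a-b); yaw=np.arctan2(-d[0],d[1]); c,s=np.cos(yaw),np.sin(yaw)
R=np.array([[c,-s],[s,c]]); o=(a+b)/2-R@[-.105,0]
print(np.linalg.norm(a-b),np.degrees(yaw),o)
for n in("red",[.594,.074]),("post_scene",[.687,.013]): print(n[0],R.T@(np.array(n[1])-o))
D=np.load("top.npz");W=D["W"];I=D["I"]
L=(W[...,:2]-o)@R
# post top, heights >95mm at x .12-.15
m=(W[...,2]>.09)&(L[...,0]>.115)&(L[...,0]<.165)&(abs(L[...,1])<.1)
print("post top",m.sum(),np.median(L[m],0),np.median(W[m],0),np.ptp(L[m],axis=0),np.median(I[m],0))
# tall objects nearby
m=((W[...,2]>.03)&(W[...,2]<.15)).astype(np.uint8)
k,l,st,ce=cv2.connectedComponentsWithStats(m)
for i in range(1,k):
    if st[i,4]>100: p=W[l==i]; print(st[i].tolist(),p.min(0).round(3),p.max(0).round(3))
E
```

```text
0.11180339887498948 -10.30484646876604 [0.54630634 0.02321703]
red [0.03784002 0.05849554]
post_scene [0.14025194 0.01511582]
post top 92 [0.13215689 0.01236396] [0.67815412 0.01217693 0.10356165] [0.01848394 0.01644904] [252.5 174.5   0. ]
[251, 157, 114, 162, 6835] [ 0.408 -0.068  0.03 ] [0.688 0.127 0.118]
[262, 163, 14, 40, 297] [0.621 0.094 0.03 ] [0.692 0.118 0.055]
[371, 182, 13, 41, 279] [ 0.584 -0.105  0.031] [ 0.656 -0.083  0.056]
[184, 199, 36, 35, 911] [0.564 0.196 0.03 ] [0.616 0.25  0.092]
[417, 224, 41, 39, 608] [ 0.506 -0.235  0.03 ] [ 0.575 -0.163  0.072]
[419, 305, 21, 20, 232] [ 0.398 -0.204  0.03 ] [ 0.432 -0.168  0.052]
[583, 360, 57, 120, 6350] [ 0.131 -0.534  0.03 ] [ 0.337 -0.441  0.101]
```

The red pill is at about (284,212) in the top view, in the left channel. The white pill is in the right channel, and the orange post is at (319,161). The jar is to the left, and the cup and weight are to the right. The stand's origin is about (0.546, 0.023) with yaw -10.3°, and the tray sits at about y = +13 mm, so I will push the post toward +y.

Request:
carry_out:
  claw: [-1, -1, -1, -1, -1, -1, -1, -1, -1, -1]
  dp:
    - [0.649, -0.842, 0]
    - [0.649, -0.842, 0]
    - [0.649, -0.842, 0]
    - [0.649, -0.842, 0]
    - [0.649, -0.842, 0]
    - [0.649, -0.842, 0]
    - [0.649, -0.842, 0]
    - [0.649, -0.842, 0]
    - [0.649, -0.842, 0]
    - [0.649, -0.842, 0]
  dr:
    - [0, 0, 0.117]
    - [0, 0, 0.117]
    - [0, 0, 0.117]
    - [0, 0, 0.117]
    - [0, 0, 0.117]
    - [0, 0, 0.117]
    - [0, 0, 0.117]
    - [0, 0, 0.117]
    - [0, 0, 0.117]
    - [0, 0, 0.117]

```text
clock: 0.93
ee_pos: [0.4413, 0.2645, 0.2411]
eef_rot: [[-0.984, 0.179, -0.0], [0.179, 0.984, -0.001], [0.0, -0.001, -1.0]]
wrist_force: [1.1, 1.0, -0.2]
finger_gap: 0.0282
```

Request:
carry_out:
  claw: [-1, -1, -1, -1, -1, -1, -1, -1, -1, -1]
  dp:
    - [0.309, -0.4, 0]
    - [0.309, -0.4, 0]
    - [0.309, -0.4, 0]
    - [0.309, -0.4, 0]
    - [0.309, -0.4, 0]
    - [0.309, -0.4, 0]
    - [0.309, -0.4, 0]
    - [0.309, -0.4, 0]
    - [0.309, -0.4, 0]
    - [0.309, -0.4, 0]
  dr:
    - [0, 0, 0]
    - [0, 0, 0]
    - [0, 0, 0]
    - [0, 0, 0]
    - [0, 0, 0]
    - [0, 0, 0]
    - [0, 0, 0]
    - [0, 0, 0]
    - [0, 0, 0]
    - [0, 0, 0]

```text
clock: 1.77
ee_pos: [0.6746, -0.0435, 0.2397]
eef_rot: [[-0.982, 0.186, -0.001], [0.186, 0.982, -0.006], [0.0, -0.006, -1.0]]
wrist_force: [-0.5, -1.5, 0.4]
finger_gap: 0.0004
```

```bash
python3 - <<'E'
from h import *
I,W=get("wrist"); save("w1.png",I); s=ctrl.read_state(); print(s["ee_pos"],s["finger_gap"],s["clock"])
hsv=cv2.cvtColor(I,cv2.COLOR_RGB2HSV); m=cv2.inRange(hsv,(6,170,120),(20,255,255))>0
m&=W[...,2]>.097; p=W[m]; print(m.sum(),p.mean(0) if len(p) else 0,p.min(0),p.max(0))
E
```

```text
[ 0.67404944 -0.0415872   0.23965847] 0.0004777088994207592 1.8167
40 [0.6773475  0.00738035 0.09989983] [0.6711583  0.00364526 0.09781869] [0.68762263 0.01634917 0.1020627 ]
```

Request:
carry_out:
  claw: [-1, -1, -1, -1, -1, -1, -1]
  dp:
    - [0, 0.004, -0.04]
    - [0, 0.004, -0.09]
    - [0, 0.004, -0.14]
    - [0, 0.004, -0.18]
    - [0, 0.004, -0.194]
    - [0, 0.004, -0.194]
    - [0, 0.004, -0.194]
  dr:
    - [0, 0, 0]
    - [0, 0, 0]
    - [0, 0, 0]
    - [0, 0, 0]
    - [0, 0, 0]
    - [0, 0, 0]
    - [0, 0, 0]

```text
clock: 2.4
ee_pos: [0.6744, -0.0382, 0.0953]
eef_rot: [[-0.983, 0.185, -0.001], [0.185, 0.983, -0.005], [0.0, -0.005, -1.0]]
wrist_force: [0.3, -0.1, 0.8]
finger_gap: 0.0003
```

```bash
python3 - <<'E'
from h import *
I,W=get("scene"); save("s2.png",cv2.resize(I[140:400,200:480],None,fx=2,fy=2)); s=ctrl.read_state(); print(s["ee_pos"],s["wrist_force"])
E
```

```text
[ 0.67516009 -0.03841675  0.09641811] [-0.31937389 -0.0399463  -0.10242436]
```

View pics/s2.png

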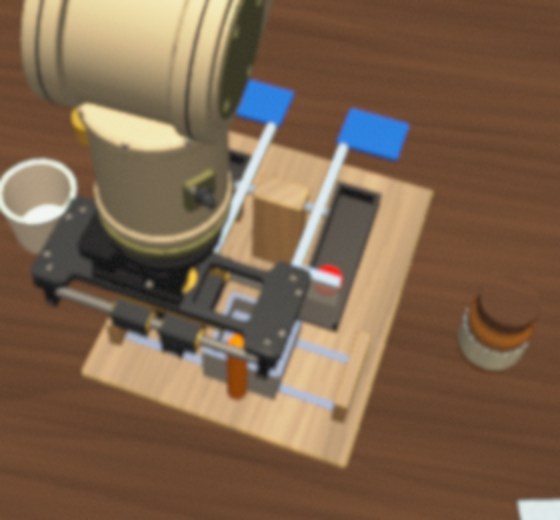

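Clear view: the fingers are beside the post at (237,365), on its right-channel side. I'll push slowly along the stand's +y.

Request:
carry_out:
  claw: [-1, -1, -1, -1, -1, -1, -1, -1, -1, -1]
  dp:
    - [0.001, 0.01, 0]
    - [0.003, 0.02, 0]
    - [0.005, 0.03, 0]
    - [0.006, 0.038, 0]
    - [0.008, 0.046, 0]
    - [0.01, 0.055, 0]
    - [0.012, 0.065, 0]
    - [0.013, 0.075, 0]
    - [0.015, 0.084, 0]
    - [0.015, 0.084, 0]
  dr:
    - [0, 0, 0]
    - [0, 0, 0]
    - [0, 0, 0]
    - [0, 0, 0]
    - [0, 0, 0]
    - [0, 0, 0]
    - [0, 0, 0]
    - [0, 0, 0]
    - [0, 0, 0]
    - [0, 0, 0]

```text
clock: 3.28
ee_pos: [0.6867, 0.0271, 0.0963]
eef_rot: [[-0.983, 0.183, 0.001], [0.183, 0.983, -0.004], [-0.002, -0.003, -1.0]]
wrist_force: [0.6, -0.8, 0.7]
finger_gap: 0.0005
```

Request:
carry_out:
  claw: [-1, -1, -1, -1, -1, -1]
  dp:
    - [0.001, 0.003, 0]
    - [0.001, 0.006, 0]
    - [0.002, 0.009, 0]
    - [0.002, 0.012, 0]
    - [0.002, 0.012, 0]
    - [0.002, 0.012, 0]
  dr:
    - [0, 0, 0]
    - [0, 0, 0]
    - [0, 0, 0]
    - [0, 0, 0]
    - [0, 0, 0]
    - [0, 0, 0]

```text
clock: 3.78
ee_pos: [0.6882, 0.0363, 0.0962]
eef_rot: [[-0.983, 0.183, 0.001], [0.183, 0.983, -0.003], [-0.002, -0.003, -1.0]]
wrist_force: [-0.1, 0.6, 0.7]
finger_gap: 0.0002
```

```bash
python3 - <<'E'
from h import *
I,W=get("scene"); save("s3.png",cv2.resize(I[140:400,200:480],None,fx=2,fy=2)); s=ctrl.read_state(); print(s["ee_pos"],s["wrist_force"])
hsv=cv2.cvtColor(I,cv2.COLOR_RGB2HSV); m=cv2.inRange(hsv,(6,170,120),(18,255,255))>0
m&=(W[...,0]>.65)&(W[...,2]>0.03);p=W[m];c,sn=np.cos(.1799),-np.sin(.1799);R=np.array([[c,-sn],[sn,c]])
L=(p[:,:2]-[.5463,.0232])@R; print(len(p),np.median(L,0),L.min(0),L.max(0))
E
```

```text
[0.6881549  0.03623447 0.0962224 ] [-0.05528098 -0.34125903 -0.03296562]
103 [0.1410887  0.06008253] [0.13522404 0.05311778] [0.17597865 0.07992587]
```

View pics/s3.png

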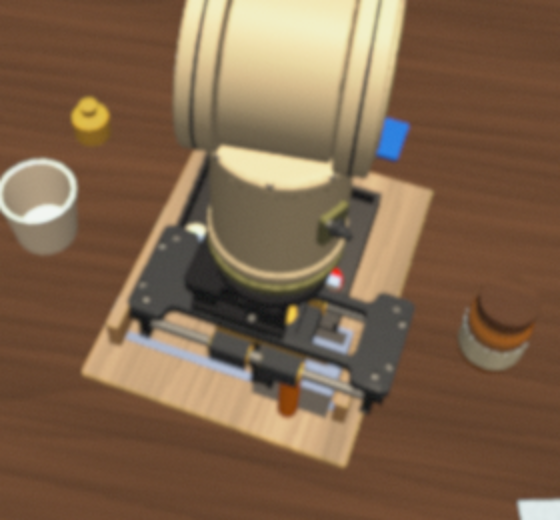

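The post is now near y = 58–60 mm, with the tray close to the stop block at (341,405). I'll creep on until the force shows the stop.

Request:
carry_out:
  claw: [-1, -1, -1, -1, -1]
  dp:
    - [0, 0.002, 0]
    - [0.001, 0.004, 0]
    - [0.001, 0.005, 0]
    - [0.001, 0.005, 0]
    - [0.001, 0.005, 0]
  dr:
    - [0, 0, 0]
    - [0, 0, 0]
    - [0, 0, 0]
    - [0, 0, 0]
    - [0, 0, 0]

```text
clock: 4.25
ee_pos: [0.6885, 0.0379, 0.0961]
eef_rot: [[-0.983, 0.185, -0.0], [0.185, 0.983, -0.006], [-0.001, -0.005, -1.0]]
wrist_force: [-1.4, -6.2, 0.6]
finger_gap: 0.0007
```

Request:
carry_out:
  claw: [-1, -1, -1, -1]
  dp:
    - [0.001, 0.004, 0]
    - [0.001, 0.006, 0]
    - [0.001, 0.006, 0]
    - [0.001, 0.006, 0]
  dr:
    - [0, 0, 0]
    - [0, 0, 0]
    - [0, 0, 0]
    - [0, 0, 0]

```text
clock: 4.58
ee_pos: [0.6886, 0.0382, 0.0961]
eef_rot: [[-0.982, 0.188, -0.002], [0.188, 0.982, -0.01], [-0.0, -0.01, -1.0]]
wrist_force: [-3.2, -10.6, 2.6]
finger_gap: 0.0004
```

Fully home: the force rises to 10.6 N with no further motion. Next I'll back off and rise.

Request:
carry_out:
  claw: [-1, -1, -1, -1, -1, -1, -1, -1, -1]
  dp:
    - [-0.003, -0.015, 0]
    - [-0.006, -0.03, 0]
    - [-0.006, -0.03, 0]
    - [-0.006, -0.03, 0.03]
    - [-0.006, -0.03, 0.08]
    - [-0.006, -0.03, 0.13]
    - [-0.006, -0.03, 0.18]
    - [-0.006, -0.03, 0.19]
    - [-0.006, -0.03, 0.19]
  dr:
    - [0, 0, 0]
    - [0, 0, 0]
    - [0, 0, 0]
    - [0, 0, 0]
    - [0, 0, 0]
    - [0, 0, 0]
    - [0, 0, 0]
    - [0, 0, 0]
    - [0, 0, 0]

```text
clock: 5.33
ee_pos: [0.6856, 0.0159, 0.2428]
eef_rot: [[-0.982, 0.188, 0.005], [0.188, 0.982, -0.009], [-0.006, -0.008, -1.0]]
wrist_force: [1.1, -0.2, 0.8]
finger_gap: 0.0004
```

Request:
carry_out:
  claw: [-1, -1, -1, -1, -1, -1, -1, -1, -1, -1]
  dp:
    - [-0.31, 0.108, 0]
    - [-0.31, 0.108, 0]
    - [-0.31, 0.108, 0]
    - [-0.31, 0.108, 0]
    - [-0.31, 0.108, 0]
    - [-0.31, 0.108, 0]
    - [-0.31, 0.108, 0]
    - [-0.31, 0.108, 0]
    - [-0.31, 0.108, 0]
    - [-0.31, 0.108, 0]
  dr:
    - [0, 0, 0]
    - [0, 0, 0]
    - [0, 0, 0]
    - [0, 0, 0]
    - [0, 0, 0]
    - [0, 0, 0]
    - [0, 0, 0]
    - [0, 0, 0]
    - [0, 0, 0]
    - [0, 0, 0]

```text
clock: 6.17
ee_pos: [0.4537, 0.0965, 0.2423]
eef_rot: [[-0.982, 0.189, 0.004], [0.189, 0.982, -0.009], [-0.006, -0.008, -1.0]]
wrist_force: [0.8, 0.6, -0.8]
finger_gap: 0.0005
```

```bash
python3 - <<'E'
from h import *
I,W=get("scene"); save("s4.png",cv2.resize(I[140:400,200:480],None,fx=2,fy=2)); s=ctrl.read_state(); print(s["ee_pos"],s["wrist_force"])
hsv=cv2.cvtColor(I,cv2.COLOR_RGB2HSV); m=cv2.inRange(hsv,(6,170,120),(18,255,255))>0
m&=(W[...,0]>.65)&(W[...,2]>0.03);p=W[m];c,sn=np.cos(.1799),-np.sin(.1799);R=np.array([[c,-sn],[sn,c]])
L=(p[:,:2]-[.5463,.0232])@R; print(len(p),np.median(L,0))
E
```

```text
[0.45379953 0.0963797  0.24232388] [-0.26433797 -0.64996837 -0.12529404]
184 [0.14067896 0.06075487]
```

View pics/s4.png

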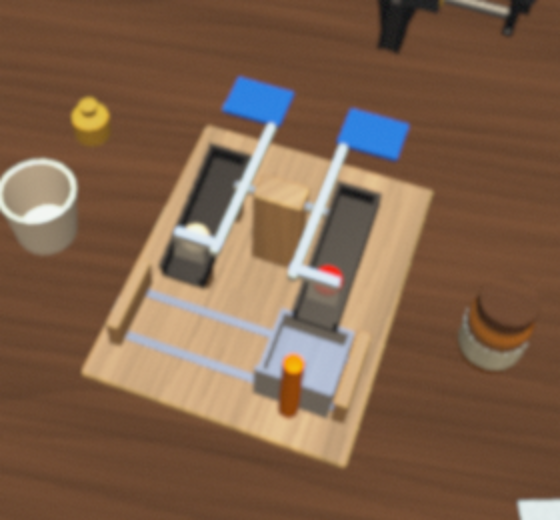

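The tray (310,365) is home against the left stop block (352,375), both pills are still gated, and the fingers (392,30) are above the left paddle. Now I'll press.

Request:
carry_out:
  claw: [-1, -1, -1, -1, -1, -1, -1, -1, -1, -1]
  dp:
    - [0, 0, -0.04]
    - [0, 0, -0.09]
    - [0, 0, -0.13]
    - [0, 0, -0.15]
    - [0, 0, -0.165]
    - [0, 0, -0.18]
    - [0, 0, -0.195]
    - [0, 0, -0.205]
    - [0, 0, -0.212]
    - [0, 0, -0.212]
  dr:
    - [0, 0, 0]
    - [0, 0, 0]
    - [0, 0, 0]
    - [0, 0, 0]
    - [0, 0, 0]
    - [0, 0, 0]
    - [0, 0, 0]
    - [0, 0, 0]
    - [0, 0, 0]
    - [0, 0, 0]

```text
clock: 7.05
ee_pos: [0.4567, 0.0955, 0.0875]
eef_rot: [[-0.981, 0.192, 0.006], [0.192, 0.981, -0.008], [-0.008, -0.007, -1.0]]
wrist_force: [-23.8, -9.1, 68.4]
finger_gap: 0.0003
```

Request:
carry_out:
  claw: [-1, -1, -1, -1, -1, -1, -1, -1]
  dp:
    - [0, 0, -0.003]
    - [0, 0, -0.003]
    - [0, 0, -0.003]
    - [0, 0, -0.003]
    - [0, 0, -0.003]
    - [0, 0, -0.003]
    - [0, 0, -0.003]
    - [0, 0, -0.003]
  dr:
    - [0, 0, 0]
    - [0, 0, 0]
    - [0, 0, 0]
    - [0, 0, 0]
    - [0, 0, 0]
    - [0, 0, 0]
    - [0, 0, 0]
    - [0, 0, 0]

```text
clock: 7.72
ee_pos: [0.4568, 0.0954, 0.0882]
eef_rot: [[-0.981, 0.193, 0.004], [0.193, 0.981, -0.007], [-0.005, -0.006, -1.0]]
wrist_force: [-27.8, -4.6, 57.2]
finger_gap: 0.0005
```

```bash
python3 - <<'E'
from h import *
I,W=get("scene"); save("s5.png",cv2.resize(I[140:400,200:480],None,fx=2,fy=2)); s=ctrl.read_state(); print(s["ee_pos"],s["wrist_force"])
E
```

```text
[0.45674842 0.09544063 0.08814553] [-26.77020856  -3.33572764  57.02806652]
```

View pics/s5.png

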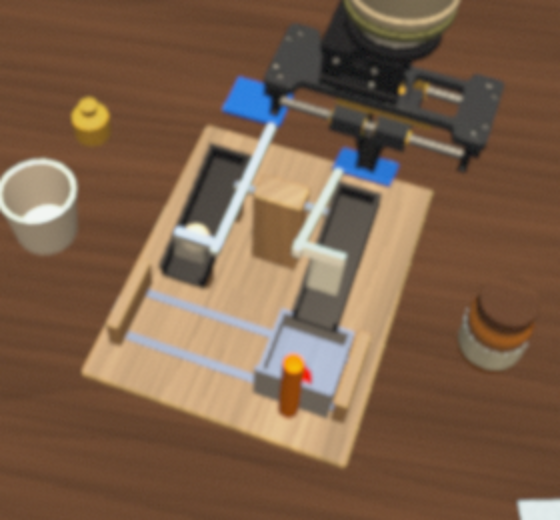

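The gate is up and the red pill is in the tray at (303,373). The fingertips pressed harder on the stop than I planned, at 57–68 N. I'll release now.

Request:
carry_out:
  claw: [-1, -1, -1, -1, -1, -1, -1, -1, -1, -1]
  dp:
    - [0, 0, 0.01]
    - [0, 0, 0.02]
    - [0, 0, 0.035]
    - [0, 0, 0.05]
    - [0, 0, 0.07]
    - [0, 0, 0.1]
    - [0, 0, 0.14]
    - [0, 0, 0.18]
    - [0, 0, 0.2]
    - [0, 0, 0.2]
  dr:
    - [0, 0, 0]
    - [0, 0, 0]
    - [0, 0, 0]
    - [0, 0, 0]
    - [0, 0, 0]
    - [0, 0, 0]
    - [0, 0, 0]
    - [0, 0, 0]
    - [0, 0, 0]
    - [0, 0, 0]

```text
clock: 8.6
ee_pos: [0.459, 0.0954, 0.2413]
eef_rot: [[-0.981, 0.195, 0.008], [0.195, 0.981, -0.006], [-0.009, -0.004, -1.0]]
wrist_force: [0.6, 0.3, -1.0]
finger_gap: 0.0007
```

```bash
python3 - <<'E'
from h import *
I,W=get("scene"); save("s6.png",cv2.resize(I[140:400,200:480],None,fx=2,fy=2)); s=ctrl.read_state(); print(s["ee_pos"],s["wrist_force"],s["clock"])
c,sn=np.cos(.1799),-np.sin(.1799);R=np.array([[c,-sn],[sn,c]])
hsv=cv2.cvtColor(I,cv2.COLOR_RGB2HSV)
for n,lo,hi in(("post",(6,170,120),(18,255,255)),("red",(0,170,80),(4,255,255)),("blue",(100,120,50),(130,255,255))):
    m=cv2.inRange(hsv,lo,hi)>0; L=np.dstack([(W[...,:2]-[.5463,.0232])@R,W[...,2]])
    m&=(abs(L[...,0])<.17)&(abs(L[...,1])<.12)
    if n=="blue":
        for q in(m&(L[...,1]>0),m&(L[...,1]<0)): print(n,q.sum(),np.median(L[q],0).round(3))
    else: print(n,m.sum(),np.median(L[m],0).round(3))
E
```

```text
[0.45817779 0.0952476  0.23921996] [ 0.96064111 -0.16088505 -1.17733664] 8.65
post 211 [0.141 0.061 0.071]
red 11 [0.111 0.066 0.039]
blue 579 [-0.106  0.055  0.105]
blue 542 [-0.106 -0.055  0.106]
```

View pics/s6.png

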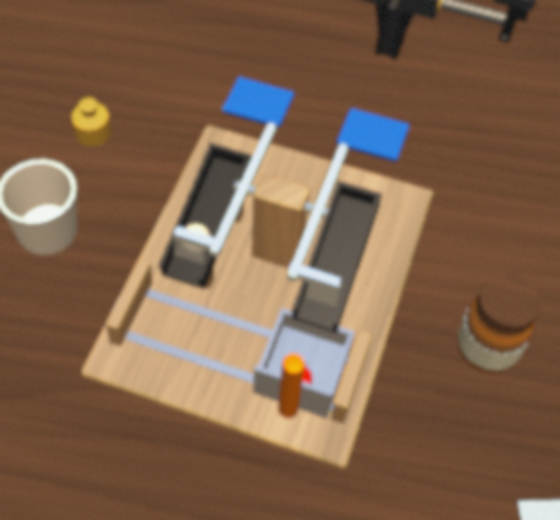

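The red pill is in the tray (303,375), the left paddle is back at its rest height (105 mm) with the gate shut, and the white pill (197,232) has not moved. The hand is clear of everything.

```bash
python3 -c "
from plant import order; print(order.hand_in())"
```

```text
the job is handed in; nothing more can be done
None
```

The job is done and handed in at about 8.7 s on the robot's clock. I pushed the tray by its orange post to the left end stop, the red pill's side. I then pressed the left paddle until the red pill rolled into the tray, and let the paddle back up.

- **Tray:** at the stop the push force rose to about 11 N with no further motion. The last picture puts the post at y = 61 mm in the stand's frame, where 60 mm is fully home.
- **Pill and gate:** the red pill is inside the tray. The left paddle is back at its rest height of 105 mm and the gate looks shut.
- **Left alone:** the white pill is still in its channel and its paddle is at rest. The jar, cup and weight look unmoved in the pictures.
- **Press force:** the fingertips pressed the paddle's lower stop harder than I intended. The wrist force read 57–68 N, below the 120 N limit. Only the fingertips were in contact, so I don't expect the 40 N limit on the arm and gripper body to apply.

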